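Lock the press stop with its jam nut

ROBOT

A 7-joint arm with a two-finger parallel gripper is mounted at the origin on the work surface. World frame = base frame: x ahead of the robot, y to its left, z up, the work surface at z = 0. Lengths are in m, angles in rad, forces in N, time in s.
With the tool pointing down it reaches from about 0.4 to 0.85 m from the base axis. Payload 10.4 kg.
Tool frame: the origin (TCP) lies at the very end of the fingers, on their centre line; the grasp point (between the pads) lies 19 mm behind it (r.pinch_z is the distance from the TCP to the grasp point, in m); z points along the fingers, y is the line along which they close (so a half turn about z gives the same grasp; the last joint's range is limited). The gripper opens to 87 mm and grips with 3 to 60 N. Pads are 19 mm wide; open, the fingers measure 117 mm over their backs; the gripper's body (75 mm by 190 mm) begins 51 mm behind the grasp point.
Start: joints at [-1.135, 0.332, -0.065, 1.46, 0.022, 1.35, -0.088], TCP at [0.277, 0.56, 0.223] pointing down, gripper open.
Joint ranges: [-2.6, 2.6], [-0.5, 2.12], [-1.47, 1.34], [0.16, 2.42], [-1.27, 4.41], [0.06, 2.06], [-2.6, 2.6]. Speed limits (rad/s): [2.22, 2.22, 2.79, 2.79, 3.14, 3.14, 3.14].

INTERFACE

Orientations are given as a unit quaternion [x, y, z, w].
In Python, from bench import sensors, vision, r gives the robot as it stands.
- The arm moves only by the shell command python3 -m crank 'ROWS' [OPENING] [FORCE]. ROWS is JSON, a list of rows, each a list of 2 entries, a list of its own where there are three numbers: the shift along the tool's x, y, z normalised to -1 to 1, where 1 is 3 cm, then the turn about the tool's z normalised to -1 to 1, where 1 is 8 degrees. A call has 1 to 12 rows; each row shifts and turns the commanded pose from where the row before left it, along the tool's axes as they then stand; what a row does not reach is not made up. A row lasts 1/8 s, in which the tool goes at most 62.5 mm and 10.7 degrees, less where a joint would pass 70% of its speed; a pose out of reach is approached as far as the arm can. A call with a number of a shift or a turn outside -1 to 1 is refused whole. A call with a gripper value outside its range is refused whole. OPENING is the opening, from 0 (shut) to 1 (fully open), set as the call begins (- or left out, the last holds). The fingers move at their own pace and stop on an object; FORCE is the grip in N (left out, the last holds). Time passes only in rows, so rows that do not move let the fingers close. It gives the time, the measured TCP pose, the force, the opening and the grip force at its end, in the units of the state.
- sensors.read_state(): the state, without advancing time (a new reading comes with each control period).
- vision.camera(name): name is "side" or "top" or "wrist"; returns the picture (384x512x3 uint8, red, green, blue); there is no depth.
- vision.camera_model(name): a dict with "vertical_fov" (degrees; the focal length in pixels is half the picture's height over the tangent of half this angle, whatever the lens; pixels are square), "cx", "cy" (the principal point, pixels), "camera_from_world" (4x4, takes a point from world to camera coordinates); the wrist camera has in their place "hand_eye" (4x4, takes a point from camera to tool coordinates, whose origin is the TCP and whose axes are the flange's). Camera axes: x right, y down, z forward; pixel columns grow to the right and rows downward; lengths in m; the calibration is good to about 2 mm. A picture is of the moment at which its call begins: read the wrist's pose just before it. camera_model takes no time and is no camera call.
- r.close_job(): hands the job in; it is judged then, once.
The state is a dict: "time": time; "joint_positions": joint angles; "joint_vel": joint speeds; "joint_torque": joint torques, N m; "ee_pos": TCP position; "eef_rot": TCP orientation; "ft_force": force on the tool from outside, world axes, zero at the start; "torque": the same for the moment, N m; "width": finger opening in m; "grip_force": force on a finger pad.
Only numpy, scipy, OpenCV 4.12 (cv2) and the standard library are available. Lean on these libraries where they do the work, as an engineer would, in place of code of your own. Each camera call takes 0.05 s, during which the arm holds its last target. There are 200 camera calls.

TASK

Lock the height stop on the little press bed without losing its setting: slide the larger open-ended spanner onto the wide lower nut so that it lies flat on the boss and the ledge and its handle can bear on the upright stop post, then turn the upper jam nut clockwise with the gripper until it is properly tight against the lower nut. The lower nut must stay at its setting (a little take-up is fine); leave the spanner lying on the nut, and leave the other things on the bench where they are.

Things in the scene. Friction and masses are not known exactly. Their poses are not given: they have to be found in the camera images.
- press_bed: Grey fixed plate, 15 mm thick, x -195 to +75, y -60 to +60 mm of its frame. Origin: on the axis of its vertical stud (24 mm thick, top 103 mm above the bench), at bench height; z up. Round the stud a boss, 80 mm diameter, flat top 40 mm above the bench. At x = -175 a ledge (24 mm long, y -40 to +30), top also 40 mm high. A spanner on the lower nut lies on both, handle to -x.
- stop_post: Fixed upright round steel post, 16 mm diameter, at x = -175, y = +22 mm of the press bed's frame, top 77 mm above the bench; origin on its axis, 15 mm above the bench. When the nuts are turned clockwise the spanner's handle swings towards the bed's +y, against this post (side at y = +14 mm), and so holds the lower nut.
- stop_nut: Lower nut: dark steel hexagon, 46 mm across flats (53 corners), 22 mm tall, 40 to 62 mm above the bench. Origin: on its axis, underside; z up. Flats face its +y and -y, corners +x and -x. Turns with little friction (0.1 N m), so the jam nut drags it along unless a spanner holds it. Its x axis starts 0 to 0.10 rad anticlockwise (from above) of the press bed's x axis.
- nut_corner (a point): Corner of the lower nut on its +x side, top edge, 26.6 mm from the stud's axis: shows whether the lower nut has turned.
- jam_nut: Upper jam nut: bright steel hexagon, 36 mm across flats (41.6 corners), 28 mm tall, 63 to 91 mm above the bench; the stud stands 12 mm above it. Origin: on its axis, underside; z up; flats face its +y and -y, repeating every 60 degrees. It does not sink as it turns. Turning takes 0.2 N m until it meets the lower nut and stops hard; tight is 0.5 to 1 N m.
- jam_turn (a joint): Turn of the jam nut relative to the lower nut, rad; grows clockwise seen from above (tightening). 3.2 is hard against the lower nut; starts at 0.1 to 1.1.
- spanner: Larger steel open-ended spanner, flat, 14 mm thick, about 0.4 kg. Origin: centre of its jaw (where the nut's axis comes), underside; z up; jaw opens to +x, handle to -x. Jaw 49 mm wide between flat sides, flared tips end at x = +24 mm, jaw bottom at x = -28; head about 78 mm wide; handle 24 mm wide from x = -60 to -222 mm. Balances near x = -85 mm.
- small_spanner: Smaller open-ended spanner, same make and length, jaw only 34 mm wide: does not fit. Origin as on the larger. A bystander.
- bowl: White ceramic bowl, 110 mm wide, 45 mm high, bystander. Origin: underside centre.
- jar: Glass jar with steel lid, 90 mm wide, 110 mm high, bystander. Origin: underside centre.
- bench_block: Square steel bench block, 80 x 80 x 22 mm, bystander. Origin: underside centre.

How it is judged:
By the outcome, as a careful person would: the job done as asked, in the order asked, and still so for the second after the job is handed in, with the robot touching nothing.
It also fails if it takes over 69 s, if anything falls off the work surface, if the arm or the gripper's body presses on something with over 40 N, if the wrist force passes 120 N, or if a joint passes its speed limit or range.

## Working session

There is one attempt and no reset: what is moved stays moved. The work goes in short steps, Python scripts to look and compute and a shell command to move; the robot and the scene stay as the last step left them, time stands still between calls to the robot, and variables do not carry over. Pictures are saved under pics/ and viewed, at most 13 in all, crops included, and the job is handed in when it is done.

```bash
ls; mkdir -p pics; python3 - <<'E'
from bench import sensors, vision, r
import cv2,numpy as np
s=sensors.read_state();print(s)
for n in("top","side","wrist"):
    im=vision.camera(n);cv2.imwrite(f"pics/{n}0.png",im[:,:,::-1]);m=vision.camera_model(n);print(n,m)
E
```

```text
pics
{'time': 0.0, 'joint_positions': array([-1.13456455,  0.33282336, -0.06470528,  1.46094723,  0.02161633,
        1.34989962, -0.08850779]), 'joint_vel': array([ 0.00124322,  0.00133624,  0.00015224,  0.00090776, -0.00141036,
       -0.00037375, -0.00230469]), 'joint_torque': array([-6.92436060e-04, -6.23263621e+01,  2.39085773e-02, -3.89898169e+01,
       -6.14934135e-02,  3.97910632e-02,  1.29308578e-04]), 'ee_pos': array([0.2766486 , 0.5600041 , 0.22178143]), 'eef_rot': array([ 2.27398034e-01,  9.73801652e-01, -6.80575451e-04, -1.17956113e-04]), 'ft_force': array([-0.64187508,  0.75414438,  0.30603531]), 'torque': array([0.05070476, 0.01282393, 0.02422144]), 'grip_force': 0.0, 'width': 0.08719674672860424}
top {'vertical_fov': 51.73135920889524, 'cx': 251.37217095405612, 'cy': 187.55767509901517, 'camera_from_world': array([[ 0.01806627, -0.99979549, -0.00908827,  0.09273099],
       [-0.98979743, -0.01659925, -0.14151152,  0.62940956],
       [ 0.14133172,  0.01155213, -0.98989489,  1.02728634],
       [ 0.        ,  0.        ,  0.        ,  1.        ]])}
side {'vertical_fov': 51.376226217931986, 'cx': 256.4197166338928, 'cy': 190.71728021565215, 'camera_from_world': array([[ 0.99879915, -0.04813472,  0.00912711, -0.59039858],
       [-0.03080083, -0.76181321, -0.64706409,  0.12937745],
       [ 0.03809941,  0.64600594, -0.76238098,  0.94730126],
       [ 0.        ,  0.        ,  0.        ,  1.        ]])}
wrist {'vertical_fov': 70.43759392209012, 'cx': 256.74292967118237, 'cy': 191.3755545424618, 'hand_eye': array([[ 4.83474481e-04, -9.59861025e-01, -2.80475629e-01,
         7.65405519e-02],
       [ 9.99999878e-01,  4.35264882e-04,  2.34175875e-04,
         3.91135436e-04],
       [-1.02695104e-04, -2.80475708e-01,  9.59861118e-01,
        -1.61776684e-01],
       [ 0.00000000e+00,  0.00000000e+00,  0.00000000e+00,
         1.00000000e+00]])}
```

View pics/top0.png

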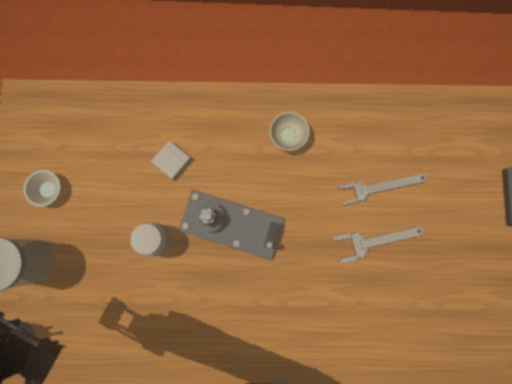

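View pics/side0.png

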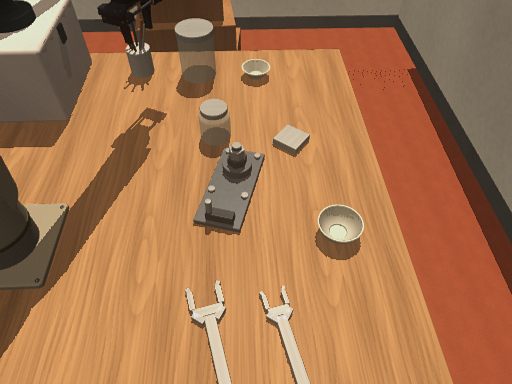

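The top view shows the bed with the stud and nuts at about (208,215), the ledge at (272,235) and the post near (280,245). The larger spanner is the lower one, with its head at (360,247) and handle end at (419,232). The small spanner lies above it, from (362,190) to (421,179). The side view agrees, with the larger spanner at left (210,310) and the bed at (232,185).

```bash
cat > h.py <<'E'
from bench import sensors, vision, r
import cv2,numpy as np
from scipy.spatial.transform import Rotation as R
def cam(name,s=None):
    m=vision.camera_model(name); f=192/np.tan(np.radians(m["vertical_fov"])/2)
    if name=="wrist":
        T=np.eye(4);T[:3,:3]=R.from_quat(s["eef_rot"]).as_matrix();T[:3,3]=s["ee_pos"]
        W=T@np.array(m["hand_eye"])
    else: W=np.linalg.inv(m["camera_from_world"])
    return f,m["cx"],m["cy"],W
def ray(c,p):
    f,cx,cy,W=c; d=W[:3,:3]@np.array([(p[0]-cx)/f,(p[1]-cy)/f,1]); return W[:3,3],d/np.linalg.norm(d)
def plane(c,p,z):
    o,d=ray(c,p); return o+d*(z-o[2])/d[2]
def tri(rays):
    A=sum(np.eye(3)-np.outer(d,d) for o,d in rays); b=sum((np.eye(3)-np.outer(d,d))@o for o,d in rays)
    return np.linalg.solve(A,b)
def proj(c,P):
    f,cx,cy,W=c; q=np.linalg.inv(W)@np.append(P,1); return np.array([f*q[0]/q[2]+cx,f*q[1]/q[2]+cy])
def snap(name,fn):
    s=sensors.read_state(); im=vision.camera(name); cv2.imwrite(f"pics/{fn}.png",im[:,:,::-1]); np.save(f"pics/{fn}.npy",np.r_[s["ee_pos"],s["eef_rot"]]); return s,im
def load(fn):
    a=np.load(f"pics/{fn}.npy"); return cam("wrist",dict(ee_pos=a[:3],eef_rot=a[3:])),cv2.imread(f"pics/{fn}.png")
def yaw(s): # direction of tool x and y in world, deg
    M=R.from_quat(s["eef_rot"]).as_matrix(); return np.degrees([np.arctan2(M[1,0],M[0,0]),np.arctan2(M[1,1],M[0,1])])
def tomove(s,d):  # world delta -> tool
    return R.from_quat(s["eef_rot"]).as_matrix().T@np.array(d)
E
python3 - <<'E'
from h import *
c=cam("top")
np.set_printoptions(precision=3,suppress=True)
for n,p,z in[("tipA",(335,237),.014),("tipB",(342,261),.014),("head",(360,247),.014),("end",(419,232),.014),("small",(362,190),.014),("sm end",(421,179),.014),("stud",(207,213),.103),("ledge",(272,235),.04),("post",(280,245),.077),("jar",(147,236),.11)]: print(n,plane(c,p,z))
s=sensors.read_state(); M=R.from_quat(s["eef_rot"]).as_matrix();print(M,yaw(s))
print("wrist cam fwd/pos",cam("wrist",s)[3])
# triangulate stud top & post from top/side
cs=cam("side")
print("stud",tri([ray(c,(207,213)),ray(cs,(236,147))]),"post",tri([ray(c,(280,244)),ray(cs,(208,203))]),"tipA",tri([ray(c,(335,237)),ray(cs,(219,284))]))
E
```

```text
tipA [ 0.499 -0.127  0.014]
tipB [ 0.435 -0.145  0.014]
head [ 0.474 -0.195  0.014]
end [ 0.517 -0.356  0.014]
small [ 0.63  -0.203  0.014]
sm end [ 0.664 -0.368  0.014]
stud [0.552 0.215 0.103]
ledge [0.501 0.046 0.04 ]
post [0.475 0.027 0.077]
jar [0.491 0.362 0.11 ]
[[-0.897  0.443 -0.   ]
 [ 0.443  0.897 -0.001]
 [-0.    -0.001 -1.   ]] [153.712  63.712]
wrist cam fwd/pos [[ 0.442  0.861  0.251  0.208]
 [ 0.897 -0.424 -0.125  0.595]
 [-0.001  0.281 -0.96   0.384]
 [ 0.     0.     0.     1.   ]]
stud [0.55  0.215 0.096] post [0.479 0.029 0.1  ] tipA [ 0.501 -0.128  0.009]
```

```bash
python3 -m crank '[[[0,0,0],1],[[0,0,0],1],[[0,0,0],1],[[0,0,0],1],[[0,0,0],1],[[0,0,0],1],[[-1,0.7,0],0.2],[[-1,0.7,0],0],[[-1,0.7,0],0],[[-1,0.7,0],0],[[-1,0.7,0],0],[[-1,0.7,0],0]]' && python3 -m crank '[[[-1,0.7,0],0],[[-1,0.7,0],0],[[-1,0,0],0],[[0,0,0],0],[[0,0,0],0]]' && python3 -c "
from h import *
s,_=snap('wrist','w1');print(s['ee_pos'],yaw(s),s['joint_positions'],s['time'])" && python3 -m crank '[[[-1,0,0],0],[[-1,0,0],0],[[-1,0,0],0],[[-1,0,0],0],[[0,0,0],0],[[0,0,0],0]]' && python3 -c "
from h import *
s,_=snap('wrist','w2');print(s['ee_pos'],yaw(s))"
```

```text
time: 1.65
ee_pos: [0.4442, 0.4164, 0.2223]
eef_rot: [0.615, 0.789, -0.0, -0.0]
ft_force: [0.4, -0.1, 0.1]
width: 0.087
grip_force: 0.0
time: 2.28
ee_pos: [0.5057, 0.341, 0.2224]
eef_rot: [0.615, 0.789, -0.0, -0.0]
ft_force: [0.2, 0.0, -0.4]
width: 0.087
grip_force: 0.0
[0.50567605 0.34102846 0.22239014] [104.15444872  14.15446223] [-0.84005808  0.29717     0.21439753  1.51600699 -0.06479533  1.33550965
 -0.37261108] 2.275
time: 3.08
ee_pos: [0.5349, 0.2256, 0.2225]
eef_rot: [0.614, 0.789, 0.0, -0.0]
ft_force: [0.5, -0.1, 0.3]
width: 0.0872
grip_force: 0.0
[0.53492871 0.22557019 0.22247614] [104.22150428  14.22150906]
```

```bash
python3 -c "
import cv2,numpy as np
a=cv2.imread('pics/w1.png');b=cv2.imread('pics/w2.png')
cv2.imwrite('pics/w12.png',cv2.resize(np.vstack([a,b]),(400,600)) if 0 else np.hstack([cv2.resize(a,(400,300)),cv2.resize(b,(400,300))]))"
```

```text
(no output)
```

View pics/w12.png

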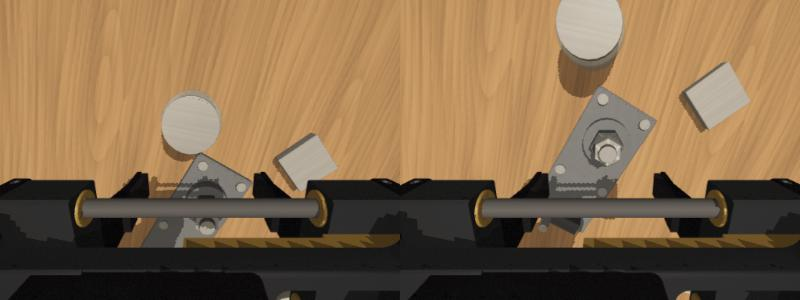

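The composite (both frames at 0.78 scale) shows the gripper hiding the lower half. In w2 the stud and nuts are clear near full-frame (266,192) and the post is hidden. I'll take more views on the way to the spanner.

```bash
python3 -m crank '[[[-1,-0.35,0],0],[[-1,-0.35,0],0],[[-1,-0.35,0],0],[[0,0,0],0],[[0,0,0],0]]' >/dev/null&& python3 -c "
from h import *
s,_=snap('wrist','w3');print(s['ee_pos'],yaw(s))" && python3 -m crank '[[[-1,-0.35,0],0],[[-1,-0.35,0],0],[[-1,-0.35,0],0],[[0,0,0],0],[[0,0,0],0]]' >/dev/null&& python3 -c "
from h import *
s,_=snap('wrist','w4');print(s['ee_pos'],yaw(s))" && python3 -m crank '[[[-1,-0.35,0],0],[[-1,-0.35,0],0],[[-1,-0.35,0],0],[[-1,-0.35,0],0],[[-1,-0.35,0],0],[[-1,-0.35,0],0],[[-1,-0.35,0],0],[[-1,-0.35,0],0],[[-1,-0.35,0],0],[[0,0,0],0],[[0,0,0],0]]' && python3 -c "
from h import *
s,_=snap('wrist','w5');print(s['ee_pos'],yaw(s),s['joint_positions'])
a=[cv2.imread('pics/w%d.png'%i)[:260] for i in (3,4,5)]
cv2.imwrite('pics/w345.png',np.vstack([np.hstack([cv2.resize(a[0],(400,203)),cv2.resize(a[1],(400,203))]),cv2.resize(a[2],(800,406))[:390]]))"
```

```text
[0.52669474 0.13067751 0.2225497 ] [104.22809646  14.22809026]
[0.51841057 0.03572911 0.22246872] [104.2293238   14.22932168]
time: 5.85
ee_pos: [0.4932, -0.2493, 0.2223]
eef_rot: [0.614, 0.789, 0.0, -0.0]
ft_force: [0.1, 0.3, -0.2]
width: 0.0871
grip_force: 0.0
[ 0.49318753 -0.24934589  0.22225163] [104.22503532  14.22504207] [-0.17661486  0.18632908  0.64186124  1.68584672 -0.11545034  1.30810432
  0.7353337 ]
```

View pics/w345.png

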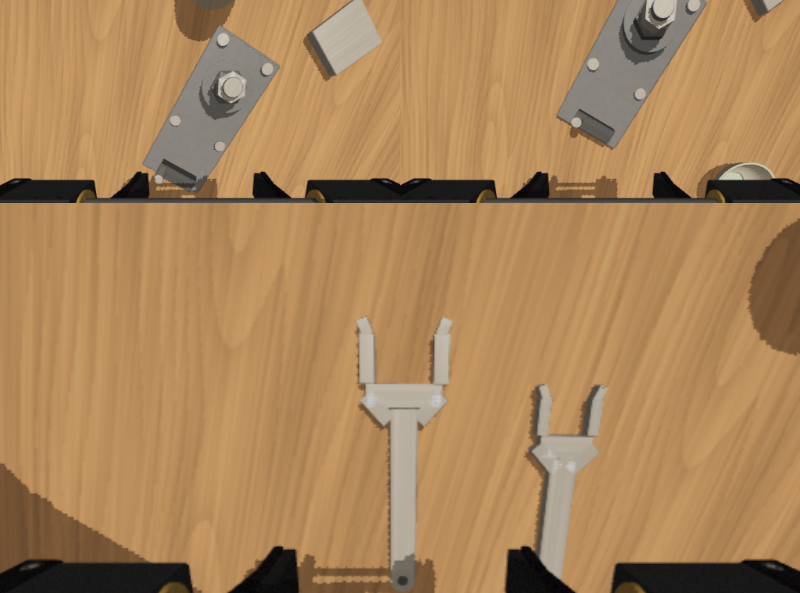

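The top row shows w3 with the nuts at full-frame (297,111) and the bed clear, and w4 with the post at (225,157) and the ledge beside it. Below, w5 shows the larger spanner at full-frame: jaw tips near (232,77) and (286,77), handle down column 258, hole at (258,241). The small spanner is on the right.

```bash
cat >> h.py <<'E'
def spmask(im):
    hsv=cv2.cvtColor(im,cv2.COLOR_BGR2HSV); m=((hsv[...,1]<75)&(hsv[...,2]>110)).astype(np.uint8)*255
    return m
def spanner(fn,z=.014):
    """larger spanner: handle axis from row-wise mid points, tips from the top of each prong, jaw floor"""
    c,im=load(fn); m=spmask(im)
    n,l,st,ce=cv2.connectedComponentsWithStats(m)
    ks=[k for k in range(1,n) if st[k,4]>300]
    return c,im,l,st,ks
E
python3 - <<'E'
from h import *
np.set_printoptions(precision=4,suppress=True)
c,im,l,st,ks=spanner('w5')
print([(k,st[k]) for k in ks])
print("TCP px",proj(c,[.4932,-.2493,.014]), proj(c,[.4932,-.2493,.2222]))
k=l[150,258]
B=(l==k)
for y in range(70,250,6):
    x=np.where(B[y])[0]
    if len(x): 
        runs=np.split(x,np.where(np.diff(x)>1)[0]+1); print(y,[(a[0],a[-1]) for a in runs])
a=cv2.imread('pics/w3.png')[70:150,245:345];b=cv2.imread('pics/w4.png')[0:60,280:380]
b=np.vstack([b,np.zeros((20,100,3),np.uint8)])
d=cv2.imread('pics/w4.png')[110:190,190:290]
cv2.imwrite('pics/nut.png',cv2.resize(np.hstack([a,b]),None,fx=4,fy=4,interpolation=cv2.INTER_CUBIC))
E
```

```text
[(1, array([ 228,   73,   62,  165, 3527], dtype=int32)), (3, array([ 340,  116,   49,  125, 2270], dtype=int32))]
TCP px [256.3766 169.8527] [255.6095 235.225 ]
76 [(np.int64(228), np.int64(236)), (np.int64(282), np.int64(289))]
82 [(np.int64(230), np.int64(238)), (np.int64(279), np.int64(286))]
88 [(np.int64(230), np.int64(239)), (np.int64(278), np.int64(287))]
94 [(np.int64(230), np.int64(239)), (np.int64(278), np.int64(287))]
100 [(np.int64(230), np.int64(239)), (np.int64(278), np.int64(287))]
106 [(np.int64(230), np.int64(239)), (np.int64(277), np.int64(286))]
112 [(np.int64(230), np.int64(239)), (np.int64(277), np.int64(286))]
118 [(np.int64(234), np.int64(283))]
124 [(np.int64(232), np.int64(284))]
130 [(np.int64(234), np.int64(283))]
136 [(np.int64(239), np.int64(277))]
142 [(np.int64(245), np.int64(246)), (np.int64(250), np.int64(266)), (np.int64(271), np.int64(271))]
148 [(np.int64(250), np.int64(266))]
154 [(np.int64(250), np.int64(266))]
160 [(np.int64(250), np.int64(266))]
166 [(np.int64(250), np.int64(266))]
172 [(np.int64(250), np.int64(266))]
178 [(np.int64(250), np.int64(266))]
184 [(np.int64(250), np.int64(266))]
190 [(np.int64(250), np.int64(265))]
196 [(np.int64(250), np.int64(265))]
202 [(np.int64(250), np.int64(265))]
208 [(np.int64(250), np.int64(265))]
214 [(np.int64(250), np.int64(265))]
220 [(np.int64(250), np.int64(265))]
226 [(np.int64(250), np.int64(262)), (np.int64(264), np.int64(265))]
232 [(np.int64(250), np.int64(264))]
```

View pics/nut.png

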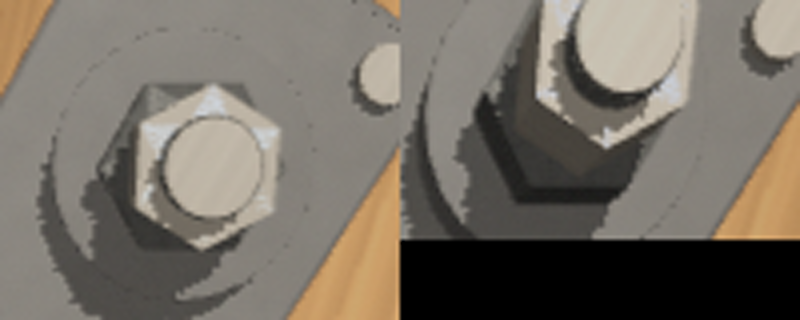

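The left crop (w3) has the jam nut corners at crop (213,84), (280,128), (205,250), (135,215) and (140,125), with the lower nut's top edge from (150,84) to (242,84) and its left corner at (100,170). The right crop (w4) shows the lower nut's near edge from (122,188) to (215,190) and a corner at (82,100).

```bash
python3 - <<'E'
from h import *
np.set_printoptions(precision=4,suppress=True)
c5,_=load('w5');c3,i3=load('w3');c4,i4=load('w4')
g=lambda a,b:np.degrees(np.arctan2(b[1]-a[1],b[0]-a[0]))
P=lambda u,v:plane(c5,(u,v),.014)
fl=P(258.3,114.5);tip=P((228+289.5)/2,73);h1=P(258.2,150);h2=P(257.8,220)
print("floor",fl,"tip",tip,"handle",h1,h2,"dirs",g(h2,h1),g(h1,tip),"floor-tip",np.linalg.norm(fl-tip))
print("jaw width",np.linalg.norm(P(239.5,100)-P(277.7,100)), "handle w",np.linalg.norm(P(249.7,170)-P(266.3,170)))
# nuts
A=lambda x,y:(245+x/4-.4,70+y/4-.4); B=lambda x,y:(280+x/4-.4,y/4-.4)
st=tri([ray(c3,A(213,167)),ray(c4,B(230,42))]);print("stud top",st, plane(c3,A(213,167),.103),plane(c4,B(230,42),.103))
J=[plane(c3,A(*p),.091) for p in[(213,84),(280,128),(273,213),(205,250),(135,215),(140,125)]]
print("jam centre",np.mean(J,0)); th=[g(np.mean(J,0),p) for p in J];print("jam corner angles",th,np.mod(th,60))
L=[plane(c3,A(*p),.062) for p in[(150,84),(242,84),(100,170),(145,250)]]
print("lower edges: ",g(L[0],L[1]),g(L[2],L[0]),g(L[3],L[2]),"L",L)
L4=[plane(c4,B(*p),.062) for p in[(82,100),(122,188),(215,190)]];print("w4",g(L4[0],L4[1]),g(L4[1],L4[2]))
# lower-nut height: left corner in both
print("corner tri",tri([ray(c3,A(100,170)),ray(c4,B(82,97))]))
# bed outline from saturation mask
for nm,c,im in(("w3",c3,i3),("w4",c4,i4)):
    hsv=cv2.cvtColor(im,cv2.COLOR_BGR2HSV); m=(hsv[...,1]<60).astype(np.uint8);m[225:]=0
    n,l,s,_=cv2.connectedComponentsWithStats(m); u,v=(270,150) if nm=="w3" else (290,95)
    M=(l==l[v,u]); print(nm,s[l[v,u]])
    e=[]
    for y in range(60 if nm=="w3" else 20,190 if nm=="w3" else 140,4):
        x=np.where(M[y])[0]; e.append((x[0],x[-1],y))
    e=np.array(e,float)
    for k in(0,1):
        q=np.array([plane(c,(r_[k]+(-.5 if k==0 else .5),r_[2]),.015)[:2] for r_ in e])
        ln=cv2.fitLine(q.astype(np.float32),cv2.DIST_HUBER,0,.001,.001).ravel(); print(" side",k,"ang",np.degrees(np.arctan2(ln[1],ln[0])),"pt",ln[2:])
pp=[(202,230.0),(225,157)]
print("post",tri([ray(c3,pp[0]),ray(c4,pp[1])]),plane(c4,pp[1],.077))
E
```

```text
floor [ 0.4775 -0.1771  0.014 ] tip [ 0.4656 -0.1283  0.014 ] handle [ 0.4889 -0.2221  0.014 ] [ 0.5136 -0.3212  0.014 ] dirs 104.01047295409037 103.92841491989272 floor-tip 0.05022796512572803
jaw width 0.04930882529314804 handle w 0.023001372019330196
stud top [0.5492 0.2163 0.0963] [0.5478 0.2161 0.103 ] [0.5486 0.2138 0.103 ]
jam centre [0.5483 0.2155 0.091 ]
jam corner angles [np.float64(102.87063636890247), np.float64(43.97551696015018), np.float64(-17.32963034338528), np.float64(-75.35144409514909), np.float64(-134.39609364045825), np.float64(162.31759330963646)] [42.8706 43.9755 42.6704 44.6486 45.6039 42.3176]
lower edges:  14.252730277753628 73.616562448207 135.18292700992149 L [array([0.5301, 0.2346, 0.062 ]), array([0.5549, 0.2409, 0.062 ]), array([0.5226, 0.209 , 0.062 ]), array([0.541 , 0.1906, 0.062 ])]
w4 -46.53686284414726 13.137327238395486
corner tri [0.5227 0.209  0.0567]
w3 [  183    32   175   193 16778]
 side 0 ang 73.53566 pt [0.4753 0.1794]
 side 1 ang 73.75077 pt [0.6051 0.2036]
w4 [  201     0   192   190 18312]
 side 0 ang 73.4421 pt [0.456  0.1138]
 side 1 ang 73.64937 pt [0.6003 0.1863]
post [0.4774 0.0541 0.0771] [0.4772 0.0541 0.077 ]
```

```bash
python3 -m crank '[[[0.53,0.08,1],0],[[0,0,1],0],[[0,0,1],0],[[0,0,0],0],[[0,0,0],0]]' && python3 - <<'E'
from h import *
np.set_printoptions(precision=4,suppress=True)
s,im=snap('wrist','w6');print(s['ee_pos'],yaw(s))
c,im,l,st,ks=spanner('w6');print([(k,st[k]) for k in ks])
B=(l==max(ks,key=lambda k:st[k,4]))
for y in range(2,250,8):
    x=np.where(B[y])[0]
    if len(x):
        runs=np.split(x,np.where(np.diff(x)>1)[0]+1); print(y,[(int(a[0]),int(a[-1])) for a in runs if len(a)>2])
E
```

```text
time: 6.52
ee_pos: [0.4917, -0.2345, 0.1337]
eef_rot: [0.615, 0.789, 0.0, 0.001]
ft_force: [0.2, -0.1, 1.0]
width: 0.0871
grip_force: 0.0
[ 0.4917 -0.2345  0.1337] [104.1678  14.1679]
[(1, array([ 216,   76,   81,  177, 5191], dtype=int32)), (2, array([ 361,  132,   64,  122, 3021], dtype=int32))]
82 [(217, 227), (286, 296)]
90 [(219, 230), (282, 293)]
98 [(219, 232), (282, 294)]
106 [(219, 231), (282, 293)]
114 [(219, 232), (281, 293)]
122 [(220, 232), (281, 293)]
130 [(220, 232), (281, 293)]
138 [(225, 287)]
146 [(221, 291)]
154 [(229, 283)]
162 [(236, 267), (269, 276)]
170 [(245, 267)]
178 [(245, 266)]
186 [(246, 266)]
194 [(245, 266)]
202 [(245, 266)]
210 [(246, 266)]
218 [(246, 266)]
226 [(246, 266)]
234 [(246, 265)]
242 [(246, 264)]
```

```bash
python3 - <<'E'
from h import *
np.set_printoptions(precision=4,suppress=True)
c5,_,l5,_,_=spanner('w5');c6,_,l6,_,_=spanner('w6')
f5=next(y for y in range(90,130) if l5[y,258]); f6=next(y for y in range(100,150) if l6[y,256])
F=tri([ray(c5,(258.3,f5-.5)),ray(c6,(256.6,f6-.5))]);T=tri([ray(c5,(258.7,72.5)),ray(c6,(256.5,75.5))])
print(f5,f6,"floor",F,"tip",T, plane(c6,(256.6,f6-.5),.014),plane(c6,(256.5,75.5),.014))
print("tcp px",proj(c6,[.4917,-.2345,.014]),"axis",plane(c6,(256,190),.014))
E
```

```text
116 131 floor [ 0.4781 -0.1786 -0.0068] tip [ 0.4643 -0.1232 -0.0221] [ 0.4779 -0.1772  0.014 ] [ 0.4652 -0.1273  0.014 ]
tcp px [255.9976 186.6503] axis [ 0.4926 -0.2381  0.014 ]
```

```bash
python3 -m crank '[[[0,0,1],0],[[0,0,1],0],[[0,0,1],0],[[0,0,1],0],[[0,0,0.33],0],[[0,0,0],0],[[0,0,0],0]]' && python3 -m crank '[[[0,0,0],0],[[0,0,0],0],[[0,0,0],0],[[0,0,0],0],[[0,0,0],0],[[0,0,0],0]]' 0 50
```

```text
time: 7.45
ee_pos: [0.4919, -0.2352, 0.004]
eef_rot: [0.615, 0.789, 0.0, 0.001]
ft_force: [-0.5, -0.6, -0.3]
width: 0.0869
grip_force: 0.0
time: 8.2
ee_pos: [0.4909, -0.2349, 0.0026]
eef_rot: [0.615, 0.789, 0.0, -0.0]
ft_force: [-0.2, 0.6, 0.4]
width: 0.0349
grip_force: 0.0
```

```bash
python3 -m crank '[[[0,0,0],0],[[0,0,0],0],[[0,0,0],0],[[0,0,0],0]]' && python3 -m crank '[[[0,0,-0.7],0],[[0,0,-1],0],[[0,0,-1],0],[[0,0,-1],0],[[0,0,-1],0],[[0,0,0],0],[[0,0,0],0]]' && python3 - <<'E'
from h import *
s,im=snap('wrist','w7');print(s['ee_pos'],yaw(s),s['torque'],s['joint_positions'])
E
```

```text
time: 8.7
ee_pos: [0.4909, -0.2349, 0.0026]
eef_rot: [0.615, 0.789, 0.0, 0.0]
ft_force: [-0.9, -0.6, -0.2]
width: 0.0232
grip_force: 50.0
time: 9.57
ee_pos: [0.4901, -0.2344, 0.1421]
eef_rot: [0.615, 0.789, -0.0, -0.001]
ft_force: [0.1, 0.3, -3.6]
width: 0.0235
grip_force: 50.0
[ 0.4901309  -0.23444352  0.14214851] [104.12306245  14.12317064] [-0.07611592 -0.02076406 -0.00205531] [-0.18655079  0.23846253  0.63022516  1.80928724 -0.15338917  1.1448477
  0.7406353 ]
```

View pics/w7.png

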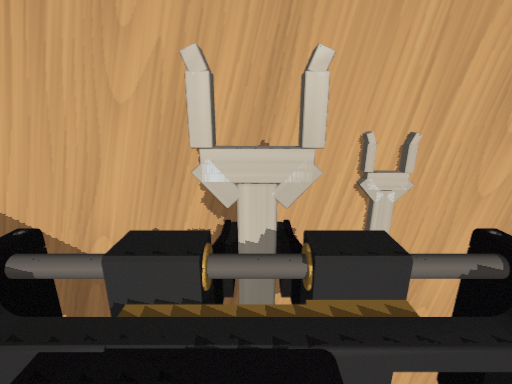

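The spanner is held level: jaw sides at columns 212 and 303, jaw floor at row 147, tips at row 48. Next I work out the jaw centre in the tool frame and the target.

```bash
python3 - <<'E'
from h import *
np.set_printoptions(precision=4,suppress=True)
s=dict(zip(("ee_pos","eef_rot"),np.split(np.load('pics/w7.npy'),[3])))
c,im,l,_,_=spanner('w7'); z=s["ee_pos"][2]+.0114
def run(y):
    x=np.where(l[y]>0)[0];x=x[(x>170)&(x<345)];r_=np.split(x,np.where(np.diff(x)>1)[0]+1);return [(int(a[0]),int(a[-1])) for a in r_ if len(a)>3]
for y in(50,80,100,120,140,145,147,149,152,200,212):print(y,run(y))
M=R.from_quat(s["eef_rot"]).as_matrix()
tool=lambda p:M.T@(plane(c,p,z)-s["ee_pos"])
r1=run(80);r2=run(140)
mid=lambda r_:(r_[0][1]+r_[1][0])/2
print("jaw mid far/near",tool((mid(r1),80)),tool((mid(r2),140)),"floor",tool((257.5,147)),"tipL,R",tool((184,46)),tool((332,46)))
print("jaw width",tool((r2[1][0]-.5,140))-tool((r2[0][1]+.5,140)))
E
```

```text
50 [(180, 199), (316, 334)]
80 [(185, 209), (305, 328)]
100 [(187, 210), (304, 327)]
120 [(188, 211), (303, 326)]
140 [(189, 212), (302, 324)]
145 [(190, 212), (302, 324)]
147 [(190, 212), (214, 254), (256, 283), (288, 299), (302, 323)]
149 [(199, 314)]
152 [(199, 314)]
200 [(219, 294)]
212 [(237, 276)]
jaw mid far/near [ 0.0928  0.0009 -0.0113] [ 0.0623  0.0009 -0.0113] floor [ 0.0585  0.0012 -0.0113] tipL,R [ 0.1086 -0.0356 -0.0112] [ 0.1086  0.0382 -0.0113]
jaw width [ 0.      0.0486 -0.0001]
```

```bash
python3 -m crank '[[[0,0,0],0.94],[[0,0,0],0.94],[[0,0,0],0.94],[[0,0,0],0.94],[[1,-0.23,0],0],[[1,-0.23,0],0],[[1,-0.23,0],0],[[1,-0.23,0],0],[[1,-0.23,0],0],[[1,-0.23,0],0],[[1,-0.23,0],0]]' >/dev/null && python3 -m crank '[[[1,-0.23,0],0],[[1,-0.23,0],0],[[1,-0.23,0],0],[[0.2,0,0],0],[[0,0,0],0],[[0,0,0],0],[[0,0,0],0]]' && python3 - <<'E'
from h import *
s,im=snap('wrist','w8');print(s['ee_pos'],yaw(s),s['joint_positions'])
cv2.imwrite('pics/w8b.png',cv2.resize(im[:200,100:412,::-1],None,fx=2.5,fy=2.5,interpolation=cv2.INTER_CUBIC))
E
```

```text
time: 11.88
ee_pos: [0.5087, 0.0773, 0.1436]
eef_rot: [0.799, 0.601, -0.0, 0.0]
ft_force: [0.4, 0.3, -4.1]
width: 0.0237
grip_force: 50.0
[0.508721   0.07731562 0.14355104] [ 73.95115908 -16.04884131] [-0.6834179   0.15232041  0.48606411  1.87509219 -0.07828533  1.13288022
 -0.44899297]
```

View pics/w8b.png

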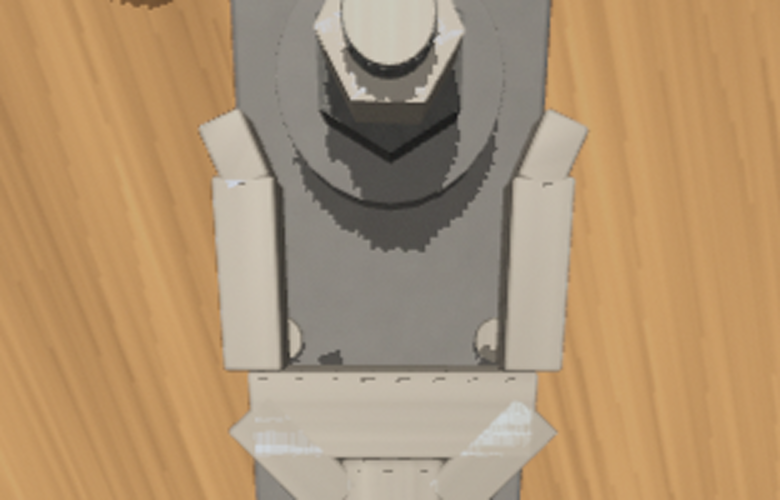

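The crop (2.5x, offset (100,0)) shows the jaw lined up with the nut. The lower nut's near corner is at crop (391,152), its side corners at (320,113) and (460,110), and the jaw's inner sides at columns 283 and 505.

```bash
python3 - <<'E'
from h import *
np.set_printoptions(precision=4,suppress=True)
c,im=load('w8');a=np.load('pics/w8.npy');M=R.from_quat(a[3:]).as_matrix()
t=lambda x,y,z:M.T@(plane(c,(100+x/2.5-.3,y/2.5-.3),z)-a[:3])
n,l,r_=t(391,152,.062),t(320,113,.062),t(460,110,.062)
print("nut near corner",n,"L",l,"R",r_, "world",plane(c,(100+391/2.5-.3,152/2.5-.3),.062))
print("flat angles",np.degrees(np.arctan2(l[0]-n[0],l[1]-n[1])),np.degrees(np.arctan2(r_[0]-n[0],r_[1]-n[1])))
print("stud",t(389,18,.103)," jam near edge",t(350,103,.091),t(437,103,.091))
z=a[2]+.0114
print("jaw mid near", (t(281,350,z)+t(505,350,z))/2,"far",(t(273,185,z)+t(514,185,z))/2)
E
```

```text
nut near corner [0.1177 0.     0.0815] L [ 0.1291 -0.0228  0.0815] R [0.13   0.0222 0.0815] world [0.5413 0.1904 0.062 ]
flat angles 153.3702147161806 29.07790906219567
stud [ 0.1426 -0.0003  0.0405]  jam near edge [ 0.1255 -0.0115  0.0525] [0.1255 0.0131 0.0525]
jaw mid near [ 0.0629  0.0008 -0.0114] far [ 0.0962  0.0008 -0.0114]
```

```bash
python3 -m crank '[[[0,-0.03,1],0],[[0,0,1],0],[[0,0,1],0],[[0,0,0.3],0],[[0,0,0],0],[[0,0,0],0]]' && python3 - <<'E'
from h import *
s,im=snap('wrist','w9');print(s['ee_pos'],yaw(s),s['torque'])
cv2.imwrite('pics/w9b.png',cv2.resize(im[:200,100:412,::-1],None,fx=2.5,fy=2.5,interpolation=cv2.INTER_CUBIC))
E
```

```text
time: 12.68
ee_pos: [0.5087, 0.0787, 0.0458]
eef_rot: [0.799, 0.602, 0.001, 0.0]
ft_force: [0.2, -0.8, -3.5]
width: 0.0234
grip_force: 50.0
[0.50873186 0.0786648  0.04582328] [ 74.02558365 -15.97451221] [-0.06545851  0.05783561  0.05999749]
```

View pics/w9b.png

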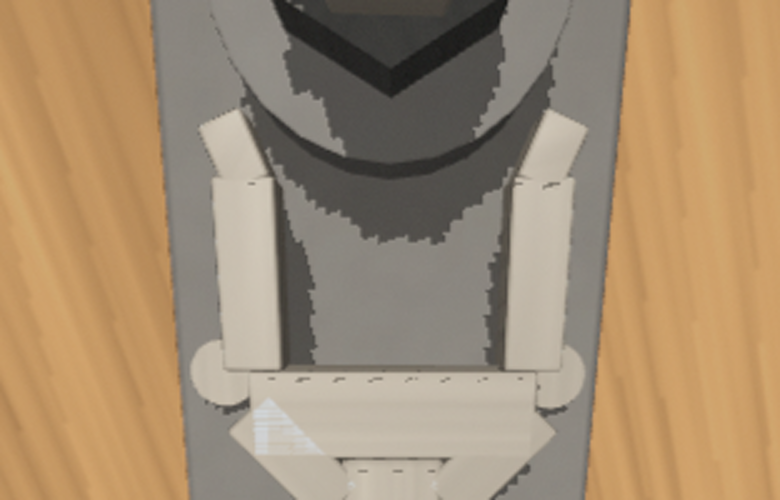

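```bash
python3 -m crank '[[[0,-0.015,0.06],0],[[0.4,0,0],0],[[0.4,0,0],0],[[0.4,0,0],0],[[0.4,0,0],0],[[0.24,0,0],0],[[0,0,0],0],[[0,0,0],0]]' && python3 - <<'E'
from h import *
s,im=snap('wrist','w10');print(s['ee_pos'],yaw(s),s['torque'])
E
```

```text
time: 13.72
ee_pos: [0.5225, 0.1312, 0.0428]
eef_rot: [0.799, 0.602, -0.0, 0.0]
ft_force: [0.2, -0.1, -3.0]
width: 0.0234
grip_force: 50.0
[0.52253191 0.13115173 0.04275933] [ 73.99933713 -16.0006654 ] [-0.07050051  0.07878211 -0.05126362]
```

```bash
python3 -m crank '[[[0.07,0,0],0],[[0,0,0.03],0],[[0,0,0.03],0],[[0,0,0],0],[[0,0,0],0]]' && python3 - <<'E'
from h import *
s=sensors.read_state();print(s['ee_pos'],yaw(s),s['torque'],s['ft_force'])
E
```

```text
time: 14.4
ee_pos: [0.5234, 0.1339, 0.0425]
eef_rot: [0.799, 0.602, 0.0, -0.0]
ft_force: [-7.2, -1.7, 15.0]
width: 0.0237
grip_force: 50.0
[0.52338622 0.13391125 0.04252938] [ 74.01990134 -15.98008181] [-0.496944    1.84729762 -0.01394543] [-7.21790117 -1.6936953  15.03208399]
```

```bash
python3 -m crank '[[[0,0,-0.03],0],[[0,0,0],0],[[0,0,0],0],[[0,0,0],0],[[0,0,0],0],[[0,0,0],0]]' 1 >/dev/null && python3 -m crank '[[[0,0,-1],0],[[0,0,-1],0],[[0,0,-1],0],[[0,0,-1],0],[[-1,0,-1],0],[[-1,0,-1],0],[[0,0,0],0],[[0,0,0],0]]' && python3 - <<'E'
from h import *
s,im=snap('wrist','w11');print(s['ee_pos'],yaw(s))
cv2.imwrite('pics/w11b.png',cv2.resize(im[:240,100:412,::-1],None,fx=2.5,fy=2.5,interpolation=cv2.INTER_CUBIC))
E
```

```text
time: 16.15
ee_pos: [0.5065, 0.0767, 0.2214]
eef_rot: [0.798, 0.602, -0.0, -0.0]
ft_force: [0.3, 0.8, -0.0]
width: 0.0867
grip_force: 0.0
[0.50647814 0.07674322 0.22142775] [ 74.06704852 -15.93294175]
```

View pics/w11b.png

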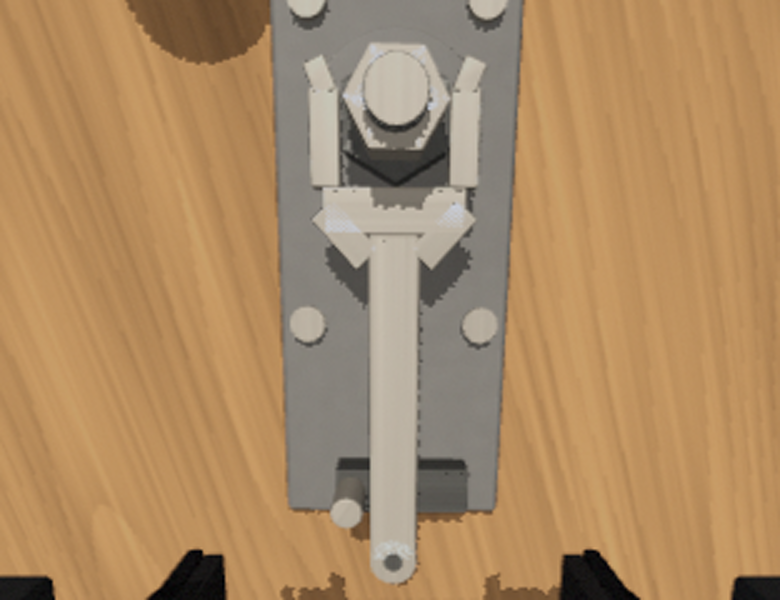

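The spanner is seated: the lower nut lies between the prongs with its corner at crop (397,185), and the handle lies on the ledge beside the post at (346,512). The jam nut's corners are at crop (372,43), (424,43), (449,97), (421,150), (372,150) and (344,97).

```bash
python3 - <<'E'
from h import *
np.set_printoptions(precision=4,suppress=True)
c,im=load('w11');a=np.load('pics/w11.npy')
p=lambda x,y,z:plane(c,(100+x/2.5-.3,y/2.5-.3),z)
J=np.array([p(x,y,.091) for x,y in[(372,43),(424,43),(449,97),(421,150),(372,150),(344,97)]])
m=J.mean(0);d=J-m;print(m,np.mod(np.degrees(np.arctan2(d[:,1],d[:,0])),60),"stud",p(396,90,.103))
h=[p(394,250,.054),p(394,530,.054)];print("handle ang",np.degrees(np.arctan2(h[0][1]-h[1][1],h[0][0]-h[1][0])))
M=R.from_quat(a[3:]).as_matrix();print("tool delta",M.T@(m-a[:3])/.03)
E
```

```text
[0.5483 0.2156 0.091 ] [41.3548 45.1299 44.4385 41.1891 46.2212 43.7111] stud [0.5478 0.2153 0.103 ]
handle ang 74.1277579534086
tool delta [4.8304 0.0719 4.3491]
```

```bash
python3 -m crank '[[[1,0.015,0],0],[[1,0.015,0],0],[[1,0.015,0],0],[[1,0.015,0],0],[[0.83,0.01,0],0],[[0,0,0],-1],[[0,0,0],-1],[[0,0,0],-1],[[0,0,0],-1],[[0,0,0],-1],[[0,0,0],-1],[[0,0,0],-1]]' >/dev/null && python3 -m crank '[[[0,0,0],-1],[[0,0,0],-1],[[0,0,0],-1],[[0,0,0],-1],[[0,0,0],-1],[[0,0,0],-1],[[0,0,0],-1],[[0,0,0],-1],[[0,0,0],-1],[[0,0,0],-1],[[0,0,0],-1],[[0,0,0],-0.7]]' >/dev/null && python3 -m crank '[[[0,0,0],0],[[0,0,0],0]]' && python3 - <<'E'
from h import *
np.set_printoptions(precision=4,suppress=True)
s=sensors.read_state();print(s['ee_pos'],yaw(s),s['joint_positions'],tomove(s,np.array([.5483,.2155,.067])-s['ee_pos'])/.03)
E
```

```text
time: 19.45
ee_pos: [0.5484, 0.2158, 0.2214]
eef_rot: [-0.371, 0.929, 0.0, -0.0]
ft_force: [0.0, 0.3, -0.1]
width: 0.087
grip_force: 0.0
[0.5484 0.2158 0.2214] [-136.4325  133.5675] [-0.5602  0.2516  0.1295  1.5691 -0.0336  1.3238  1.9047] [ 0.0073 -0.0089  5.146 ]
```

```bash
python3 -m crank '[[[0.01,0,1],0],[[0,0,1],0],[[0,0,1],0],[[0,0,1],0],[[0,0,1],0],[[0,0,0.12],0],[[0,0,0],0],[[0,0,0],0]]' && python3 -m crank '[[[0,0,0],0],[[0,0,0],0],[[0,0,0],0],[[0,0,0],0],[[0,0,0],0],[[0,0,0],0],[[0,0,0],0],[[0,0,0],0],[[0,0,0],0]]' 0 40 && python3 - <<'E'
from h import *
s=sensors.read_state();print(s['ee_pos'],yaw(s),s['torque'],s['ft_force'],s['joint_positions'])
E
```

```text
time: 20.45
ee_pos: [0.5492, 0.215, 0.0698]
eef_rot: [-0.371, 0.928, 0.0, 0.001]
ft_force: [-0.3, 0.5, 0.7]
width: 0.087
grip_force: 0.0
time: 21.58
ee_pos: [0.5474, 0.2156, 0.0683]
eef_rot: [-0.372, 0.928, 0.001, -0.001]
ft_force: [-4.3, 2.8, 1.5]
width: 0.036
grip_force: 39.8
[0.5474304  0.21557997 0.06833463] [-136.30945177  133.69050568] [ 0.57380498  0.98880775 -0.01841501] [-4.3105197   2.76432556  1.54276569] [-0.54789271  0.38344018  0.1164752   1.73766891 -0.05251435  1.02439792
  1.92087994]
```

```bash
python3 -m crank '[[[0,0,0],1],[[0,0,0],1],[[0,0,0],1],[[0,0,0],1],[[0,0,0],1],[[0,0,0],1],[[0,0,0],1],[[0,0,0],1],[[0,0,0],1],[[0,0,0],1],[[0,0,0],1],[[0,0,0],1]]' 0 50 && python3 - <<'E'
from h import *
s=sensors.read_state();print(s['ee_pos'],yaw(s),s['torque'],s['ft_force'],s['joint_positions'][6])
s,im=snap('top','t1')
E
```

```text
time: 23.08
ee_pos: [0.5475, 0.2161, 0.0684]
eef_rot: [0.442, 0.897, 0.0, -0.001]
ft_force: [-2.8, 3.7, 0.9]
width: 0.0358
grip_force: 49.7
[0.54747239 0.21606811 0.06835827] [127.47349335  37.47351162] [0.81552123 0.8625162  0.1737852 ] [-2.7713362   3.69284238  0.91842107] 0.3449321156614009
```

```bash
cat > t.py <<'E'
from h import *
s=sensors.read_state();print(round(s['time'],2),yaw(s)[1].round(2),"tz",s['torque'][2].round(3),s['ft_force'].round(1),s['ee_pos'].round(4),s['joint_positions'][6].round(3))
E
python3 -m crank '[[[0,0,0],1],[[0,0,0],1]]' >/dev/null; python3 t.py; python3 -m crank '[[[0,0,0],0.6],[[0,0,0],0.6]]' >/dev/null; python3 t.py;python3 -m crank '[[[0,0,0],0.6],[[0,0,0],0.6]]' >/dev/null; python3 t.py
```

```text
23.38 21.57 tz 0.218 [-4.2  4.   1.5] [0.5476 0.2161 0.0684] 0.087
23.62 12.08 tz 0.226 [-3.5  5.1  1.2] [0.5476 0.2161 0.0683] -0.066
23.88 2.48 tz 0.234 [-3.4  4.8  0.9] [0.5477 0.2161 0.0684] -0.221
```

```bash
python3 -m crank '[[[0,0,0],0.5],[[0,0,0],0.5]]' >/dev/null; python3 t.py; python3 -m crank '[[[0,0,0],0.4],[[0,0,0],0.4]]' >/dev/null; python3 t.py
```

```text
24.12 -5.5 tz 0.135 [-2.6  3.6  1.2] [0.5477 0.2161 0.0684] -0.349
24.38 -11.87 tz 0.233 [-2.5  4.1  0.8] [0.5477 0.2161 0.0683] -0.451
```

```bash
python3 -m crank '[[[0,0,0],0.4],[[0,0,0],0.4]]' >/dev/null; python3 t.py; python3 -m crank '[[[0,0,0],0.3],[[0,0,0],0.3]]' >/dev/null; python3 t.py
```

```text
24.62 -18.27 tz 0.181 [-2.6  3.9  0.9] [0.5478 0.2161 0.0684] -0.553
24.88 -23.05 tz 0.209 [-3.3  4.4  1.5] [0.5478 0.2161 0.0684] -0.629
```

```bash
python3 -m crank '[[[0,0,0],0.4],[[0,0,0],0.4]]' >/dev/null; python3 t.py; python3 -m crank '[[[0,0,0],0.3],[[0,0,0],0.3]]' >/dev/null; python3 t.py
```

```text
25.12 -29.45 tz 0.69 [-2.   4.4  1.7] [0.5478 0.216  0.0684] -0.731
25.38 -34.11 tz 1.888 [-4.   2.3  3.7] [0.5477 0.2157 0.0684] -0.805
```

```bash
python3 -m crank '[[[0,0,0],0.3],[[0,0,0],0.3]]' >/dev/null; python3 t.py; python3 -m crank '[[[0,0,0],0.2],[[0,0,0],0.2]]' >/dev/null; python3 t.py
```

```text
25.62 -38.88 tz 2.245 [-8.  -1.1  8.5] [0.5472 0.2149 0.0684] -0.881
25.88 -42.09 tz 2.255 [-11.   -2.7  11.5] [0.5465 0.2142 0.0683] -0.931
```

```bash
python3 -m crank '[[[0,0,0],-0.6],[[0,0,0],0]]' >/dev/null; python3 t.py; python3 -m crank '[[[0,0,0],0],[[0,0,0],0],[[0,0,0],0],[[0,0,0],0],[[0,0,0],0]]' 1 >/dev/null; python3 -m crank '[[[0,0,-1],0],[[0,0,-1],0],[[0,0,-1],0],[[0,0,-1],0],[[0,0,-1],0],[[0,0,0],0]]'; python3 t.py
```

```text
26.12 -37.38 tz 0.209 [-12.2  -2.4   9.5] [0.5466 0.2141 0.0683] -0.855
time: 27.5
ee_pos: [0.5496, 0.2148, 0.2206]
eef_rot: [0.897, 0.442, 0.002, -0.0]
ft_force: [-0.5, -1.0, -0.5]
width: 0.0872
grip_force: 0.0
27.5 -37.58 tz 0.015 [-0.5 -1.  -0.5] [0.5496 0.2148 0.2206] -0.94
```

```bash
python3 -m crank '[[[0,0,0],-0.9],[[0,0,0],-0.9],[[0,0,0],-0.9],[[-1,0,0],0],[[-1,0,0],0],[[-1,0,0],0],[[-1,0,0],0],[[-0.8,0,0],0],[[0,0,0],0],[[0,0,0],0]]' && python3 - <<'E'
from h import *
s,im=snap('wrist','w12');print(s['ee_pos'],yaw(s))
cv2.imwrite('pics/w12b.png',cv2.resize(im[:240,100:412,::-1],None,fx=2.5,fy=2.5,interpolation=cv2.INTER_CUBIC))
E
```

```text
time: 28.75
ee_pos: [0.5088, 0.077, 0.2182]
eef_rot: [0.798, 0.602, 0.0, -0.0]
ft_force: [0.5, 0.9, -0.4]
width: 0.0872
grip_force: 0.0
[0.50877156 0.07697484 0.2181954 ] [ 74.08678102 -15.91321662]
```

View pics/w12b.png

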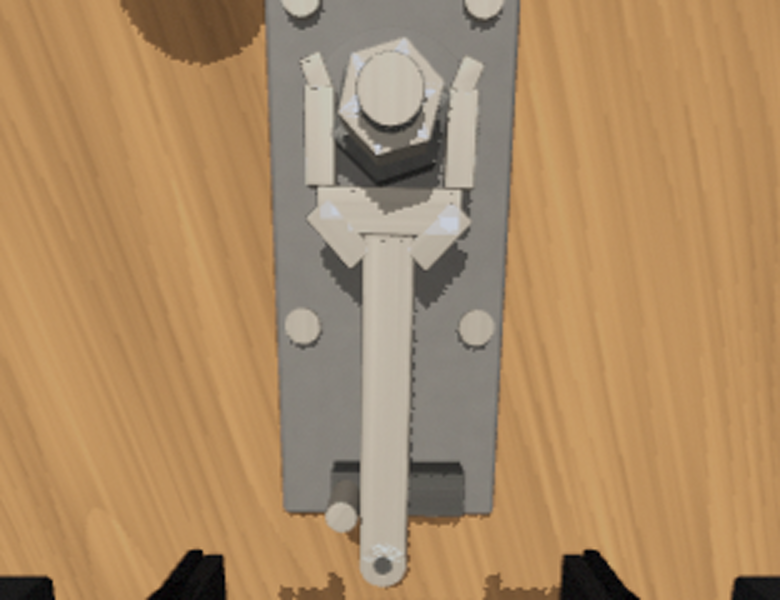

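The spanner is still on the nut and its handle now bears on the post at (342,517). The lower nut's near corner is at about (380,183) and the jam nut's corners are at (405,37), (443,80), (382,153) and (338,113). I'll measure the take-up.

```bash
python3 - <<'E'
from h import *
np.set_printoptions(precision=4,suppress=True)
ang=lambda d:np.degrees(np.arctan2(d[1],d[0]))
for fn,near,left,stud,hh,J in(("w11",(397,185),(344,152),(396,90),[(394,250),(394,530)],[(372,43),(424,43),(449,97),(421,150),(372,150),(344,97)]),("w12",(380,183),(336,145),(390,89),[(388,250),(384,530)],[(405,37),(443,80),(432,138),(382,153),(338,113),(352,53)])):
    c,im=load(fn);p=lambda q,z:plane(c,(100+q[0]/2.5-.3,q[1]/2.5-.3),z)
    s=p(stud,.103);n=p(near,.062);l=p(left,.062);h=[p(q,.054) for q in hh]
    Jm=np.array([p(q,.091) for q in J]);m=Jm.mean(0)
    print(fn,"stud",s,"jamc",m,"near rel",np.round(n-m,4),"ang",ang(m-n),"flat near-left",np.mod(ang(l-n),60),"handle",ang(h[0]-h[1]),"jam mod60",np.mod([ang(d) for d in Jm-m],60))
E
python3 -c "
import cv2,numpy as np
a=cv2.imread('pics/w12.png')[10:90,215:295];b=cv2.imread('pics/w11.png')[10:90,215:295]
cv2.imwrite('pics/z.png',cv2.resize(np.hstack([b,a]),None,fx=5,fy=5,interpolation=cv2.INTER_CUBIC))"
```

```text
w11 stud [0.5478 0.2153 0.103 ] jamc [0.5483 0.2156 0.091 ] near rel [-0.0074 -0.0266 -0.029 ] ang 74.47632321170565 flat near-left 14.176302871999837 handle 74.12770479114744 jam mod60 [41.3548 45.1299 44.4384 41.189  46.2211 43.7111]
w12 stud [0.5478 0.2157 0.103 ] jamc [0.5486 0.2159 0.091 ] near rel [-0.0124 -0.0243 -0.029 ] ang 62.99173747683131 flat near-left 5.399302790171603 handle 73.14235910792398 jam mod60 [ 0.356   0.091   1.1109  2.9201 59.5223  0.0093]
```

View pics/z.png

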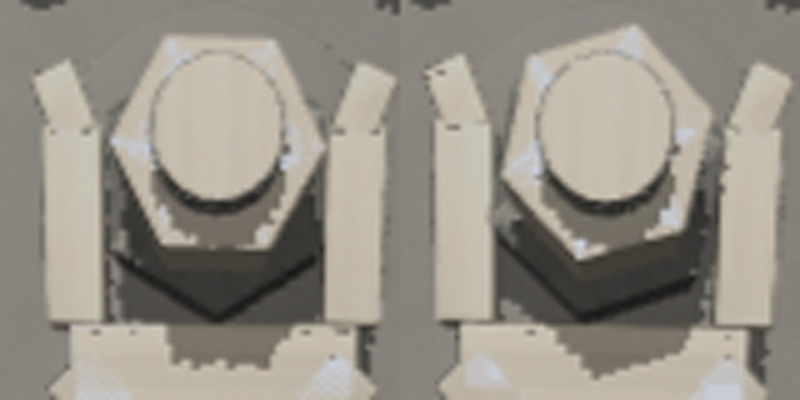

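```bash
python3 -c "
from bench import r;print(r.close_job())"
```

```text
the job is handed in; nothing more can be done
None
```

The job is handed in: the spanner lies flat on the lower nut with its handle against the post, and the jam nut is tight, but the torque peaked at about 2.2 N m (tight is 0.5–1) and the lower nut turned roughly 9–11° clockwise as take-up, a bit more than the 7–8° I'd expect from the jaw and post play; the job took about 29 s, and nothing else on the bench was touched.

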